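# Pad the carver's hand rest and hold it out at the mark

## Robot

A 6-joint arm with a two-finger parallel gripper is mounted at the origin on a cart in front of the work surface, level with it; the furniture and walls round the work are solid. World frame = base frame: x ahead of the robot, y to its left, z up, the work surface at z = 0. Lengths are in m, angles in rad, forces in N, time in s.
With the tool pointing down it reaches from about 0.375 to 0.925 m from the base axis. Payload 5.7 kg.
Tool frame: the origin (TCP) lies at the centre of the arm's flange, where the gripper is bolted on; the fingertips stand 182 mm ahead of it and the grasp point (between the pads) lies 163 mm ahead of it (bot.tip_extent is the distance from the TCP to the fingertips, in m); z points along the fingers, y is the line along which they close (so a half turn about z gives the same grasp; the last joint's range is limited). The gripper opens to 88 mm and grips with 3 to 60 N. Pads are 20 mm wide; open, the fingers measure 115 mm over their backs; the gripper's body (75 mm by 178 mm) begins 61 mm behind the grasp point.
Start: joints at [1.044, 0.359, 1.51, -0, 1.272, -0.115], TCP at [0.24, 0.55, 0.405] pointing down, gripper open.
Joint ranges: [-2.97, 2.97], [-1.01, 2.36], [0.21, 2.38], [-0.96, 4.11], [0.2, 2.71], [-2.98, 2.98]. Speed limits (rad/s): [2.39, 2.39, 3.14, 3.14, 3.14, 3.14].

## Interface

Orientations are given as a unit quaternion [w, x, y, z].
In Python, from rig import bot gives the robot as it stands.
- The arm moves only by the shell command python3 jog.py 'ROWS' [FORCE]. ROWS is rows parted by semicolons, their numbers by spaces, 1 to 10 of them, each of 7 numbers: the finger opening in m, then dx, dy, dz in m, then a rotation vector rx, ry, rz in rad; each row is the pose to reach, as a shift and turn from the pose commanded when the command began, along the tool's axes at that moment; what a row does not reach only later rows make up. A row lasts 1/10 s, in which the tool goes at most 0.05 m and 0.15 rad, less where a joint would pass 70% of its speed; a pose out of reach is approached as far as the arm can. The fingers move at their own pace and stop on an object; FORCE is the grip in N (left out, the last holds). Time passes only in rows, so rows that do not move let the fingers close. It prints the time, the measured TCP pose, the force, the opening and the grip force at its end.
- bot.get_state(): the state, without advancing time (a new reading comes with each control period).
- bot.camera(name): name is "scene" or "top" or "wrist"; returns a dict with "color" (480x640x3 uint8, red, green, blue), "fovy" (degrees; the focal length in pixels is half the picture's height over the tangent of half this angle, whatever the lens; pixels are square), "cx", "cy" (the principal point, pixels), "pose" (4x4, takes a point from camera to world coordinates); the wrist camera has in their place "tool_from_camera" (4x4, takes a point from camera to tool coordinates, whose origin is the TCP and whose axes are the flange's). Camera axes: x right, y up, looking along -z (the intrinsics and any distortion apply to the point x, -y, -z); pixel columns grow to the right and rows downward; lengths in m; the calibration is good to about 2 mm. A picture is of the moment at which its call begins: read the wrist's pose just before it. There is no depth.
- bot.close_job(): hands the job in; it is judged then, once.
The state is a dict: "time_s": time; "q": joint angles; "joint_vel": joint speeds; "effort": joint torques, N m; "eef_pos": TCP position; "orientation": TCP orientation; "wrist_force": force on the tool from outside, world axes, zero at the start; "moment": the same for the moment, N m; "finger_gap": finger opening in m; "finger_force": force on a finger pad.
Only numpy, scipy, OpenCV 4.12 (cv2) and the standard library are available. Lean on these libraries where they do the work, as an engineer would, in place of code of your own. Each camera call takes 0.05 s, during which the arm holds its last target. There are 200 camera calls.

## Task

Hang the green saddle pad astride the steel bar of the hand rest and let go of it, with the telescoping arm still fully home. Then grip the black head so that your fingers squeeze its orange lock button in, draw the arm out until its pointer stands at the red marker on the scale, and finish holding it there, button still squeezed (a spring pulls the arm back when let go). Keep the pad seated on the bar, and leave the cup, tin and pot where they are.

Things in the scene. Friction and masses are not known exactly. Their poses are not given: they have to be found in the camera images.
- stand: fixed hand-rest stand: grey base 390 x 115 x 10 mm, blue square sleeve 40 mm wide, 87 to 123 mm high, at x -172 to 0. Origin on the bench below the sleeve's mouth; x is the way the arm extends (roughly to the robot's right), y away from the robot, z up. White scale, ticks every 10 mm, long ones every 50, on the robot's side: x 25 to 205, y -60 to -34 mm, top 44 mm high.
- rest_arm: telescoping arm: tube, black head, pointer and 18 mm square steel bar. Origin on the stand's when home; slides along the stand's +x only, end stop at 160 mm. A catch holds it home (1.5 mm play) until the button is squeezed in 5 mm; once out nothing locks it and a spring pulls it back (2.4 N at home, 5.6 N at the stop). Bar level, top 114, underside 96 mm high, from head to a 34 mm black end knob.
- button: orange round lock button, 23 mm across, on the robot's side (-y) of the black head, height of head_grip. Slides into the head along the stand's +y by 6 mm; spring, 2 N at first, 5 N fully in; springs out when let go. Body origin as the stand's with arm home and button out (use button_face).
- button_face (a point): centre of the button's outer face: 26 mm to the -y side of head_grip with the button out, 20 mm fully in (the head's own face is at 18 mm)
- head_grip (a point): grip point of the black head, on the arm's axis in line with the button, 125 mm above the bench; axes as the stand's. Head 35 mm (x) by 36 mm (y), 78 to 146 mm high, rubber pad on the side oppopoint the button: pinched along y it measures 44 mm with the button out, 38 mm with it in. 20 to 30 N of grip squeezes the button and carries the pull.
- pointer (a point): tip of the thin red pointer under the head, just above the scale; same x along the stand as head_grip, 47 mm to its -y side, 51 mm high; axes as the stand's
- marker: red marker clip, 6 mm wide and 54 mm tall, fixed at the outer edge of the scale; origin on the bench below it, axes as the stand's
- marker_line (a point): mid-line of the red marker at pointer height, axes as the stand's. The arm is at the mark when pointer and marker_line have the same x along the stand: 60 to 130 mm of extension.
- bar_top (a point): on the top face of the bar, middle of where the pad hangs, 97 mm in front (+x) of head_grip, 114 mm above the bench; axes as the stand's. The bar is free from 80 mm behind to 60 mm ahead of this point.
- saddle: green rigid saddle pad, an inverted U, about 120 g, standing on its legs: 50 mm long (x), 42 mm wide (y); legs 34 mm deep, 7 mm thick, gap 28 mm, channel along x. Flat top 42 mm above the leg ends with a grip fin 36 mm (x) by 14 mm (y) up to 76 mm. Origin at the centre of the underside, between the leg ends; either way round serves.
- saddle_seat (a point): the middle of the inner top face of the saddle's channel, 34 mm above the leg ends; it comes to rest on bar_top's level
- saddle_fin (a point): point in the saddle's grip fin, 60 mm above the leg ends; axes as the saddle's (pinch along y, 14 mm)
- cup: small turned wooden cup, 44 x 44 x 85 mm, loose bystander, origin at the centre of its underside
- tin: round tin of nails, 61 mm wide, 72 mm tall, loose bystander, origin at the centre of its underside
- pot: small blue plastic pot, 55 mm wide, 52 mm tall, loose bystander, origin at the centre of its underside

How it is judged:
By the outcome, as a careful person would: the job done as asked, in the order asked, and still so for the second after the job is handed in, while the arm keeps its last pose, push and grip.
It also fails if it takes over 53 s, if anything falls off the work surface, if the arm or the gripper's body presses on something with over 40 N, if the wrist force passes 120 N, or if a joint passes its speed limit or range.

## Working session

There is one attempt and no reset: what is moved stays moved. The work goes in short steps, Python scripts to look and compute and a shell command to move; the robot and the scene stay as the last step left them, time stands still between calls to the robot, and variables do not carry over. Pictures are saved under pics/ and viewed, at most 10 in all, crops included, and the job is handed in when it is done.

```bash
mkdir -p pics; ls
python3 - <<'E'
from rig import bot
import cv2
for n in("scene","top"):
    c=bot.camera(n); cv2.imwrite(f"pics/{n}0.png",c["color"][:,:,::-1]); print(n,c["fovy"],c["cx"],c["cy"],c["pose"],[k for k in c])
c=bot.camera("wrist");print({k:v for k,v in c.items() if k!="color"})
cv2.imwrite("pics/w0.png",c["color"][:,:,::-1])
print(bot.get_state())
E
```

```text
jog.py
pics
rig.py
scene 54.88431112309657 325.3443360457312 239.1357570350942 [[-0.67548887  0.42330914 -0.60375836  0.00541793]
 [-0.73729204 -0.37582314  0.56138883  0.38027495]
 [ 0.01073466  0.82435814  0.56596681  0.62618556]
 [ 0.          0.          0.          1.        ]] ['color', 'fovy', 'cx', 'cy', 'pose']
top 48.783861344274975 318.0686995255546 230.46116236762703 [[ 0.00891224  0.98040768 -0.1967774   0.33980635]
 [-0.99995265  0.00796905 -0.00558446 -0.16394304]
 [-0.00390692  0.19681785  0.98043229  1.21505509]
 [ 0.          0.          0.          1.        ]] ['color', 'fovy', 'cx', 'cy', 'pose']
{'fovy': 63.16478593113984, 'cx': 319.0173345109517, 'cy': 234.02542794568728, 'tool_from_camera': array([[-6.85913052e-04,  9.64958166e-01,  2.62402871e-01,
         7.15950236e-02],
       [ 9.99999764e-01,  6.69079106e-04,  1.53502677e-04,
        -1.44215458e-04],
       [-2.74446168e-05,  2.62402914e-01, -9.64958398e-01,
         2.06096363e-02],
       [ 0.00000000e+00,  0.00000000e+00,  0.00000000e+00,
         1.00000000e+00]])}
{'time_s': 0.15, 'q': array([ 1.04385286e+00,  3.59373529e-01,  1.51115744e+00, -4.31783861e-06,
        1.27250027e+00, -1.15100362e-01]), 'joint_vel': array([-0.00016483, -0.00215881, -0.00342319,  0.00024665, -0.00046499,
       -0.00117763]), 'effort': array([-2.03580760e-05, -5.15759969e+01, -2.71006751e+01,  6.75178086e-02,
        3.04354937e-02, -9.68771133e-05]), 'eef_pos': array([0.24005547, 0.54960053, 0.40399232]), 'orientation': array([-2.25006724e-04,  2.04468655e-01,  9.78872848e-01, -6.83201709e-04]), 'wrist_force': array([-0.0618612 ,  0.02959374,  0.87904374]), 'moment': array([-0.0351547 ,  0.00181144, -0.01137751]), 'finger_force': 0.0, 'finger_gap': 0.08764509505689204}
```

View pics/scene0.png

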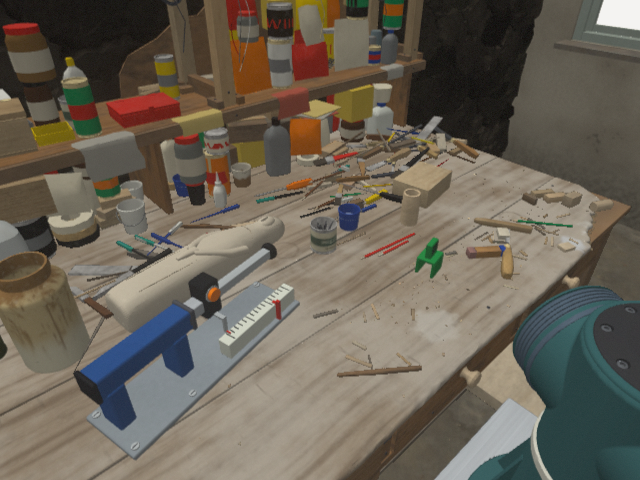

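View pics/top0.png

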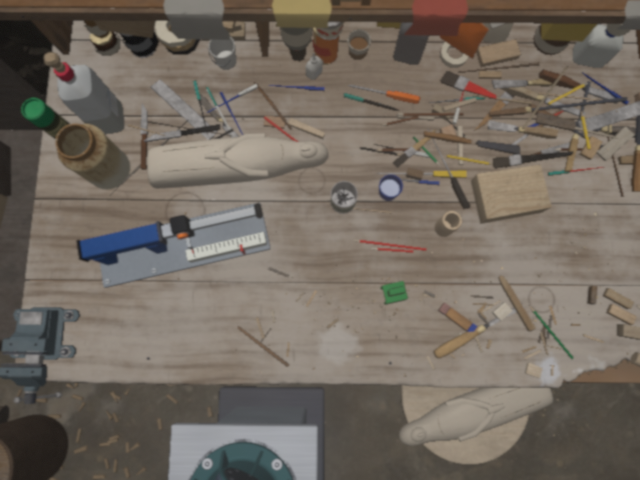

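The scene view shows the stand: head at (205,292), bar end knob at (268,251), red marker at (278,310), saddle at (430,258). In the top view, the head is at (181,227), the knob at (258,211), the marker at (242,249) and the saddle at (394,293). I'll enlarge both.

Run:
```python
import cv2,numpy as np
t=cv2.imread("pics/top0.png");s=cv2.imread("pics/scene0.png")
def crop(i,u,v,w,h,k):
    o=cv2.resize(i[v:v+h,u:u+w],None,fx=k,fy=k,interpolation=cv2.INTER_CUBIC)
    for a in range(-(-u//10)*10,u+w,10):
        cv2.line(o,(int((a-u+.5)*k),0),(int((a-u+.5)*k),6 if a%50 else 14),(0,0,255),1)
        if a%20==0: cv2.putText(o,str(a),(int((a-u+.5)*k)-10,22),0,.35,(0,0,255),1)
    for a in range(-(-v//10)*10,v+h,10):
        cv2.line(o,(0,int((a-v+.5)*k)),(6,int((a-v+.5)*k)),(0,0,255),1); cv2.putText(o,str(a),(8,int((a-v+.5)*k)+4),0,.35,(0,0,255),1)
    return o
a=crop(t,150,195,130,75,6); b=crop(t,375,275,40,35,7)
A=np.zeros((450,780,3),np.uint8);A[:]=a;cv2.imwrite("pics/topA.png",A)
a=crop(s,180,235,125,125,4.8); b=crop(s,405,230,40,55,4.8)
H=max(a.shape[0],b.shape[0]);A=np.zeros((H,a.shape[1]+b.shape[1],3),np.uint8);A[:a.shape[0],:a.shape[1]]=a;A[:b.shape[0],a.shape[1]:]=b
cv2.imwrite("pics/sceneA.png",A);print(A.shape)
cv2.imwrite("pics/sad.png",crop(t,375,275,40,35,14))
```

```text
(600, 792, 3)
```

View pics/topA.png

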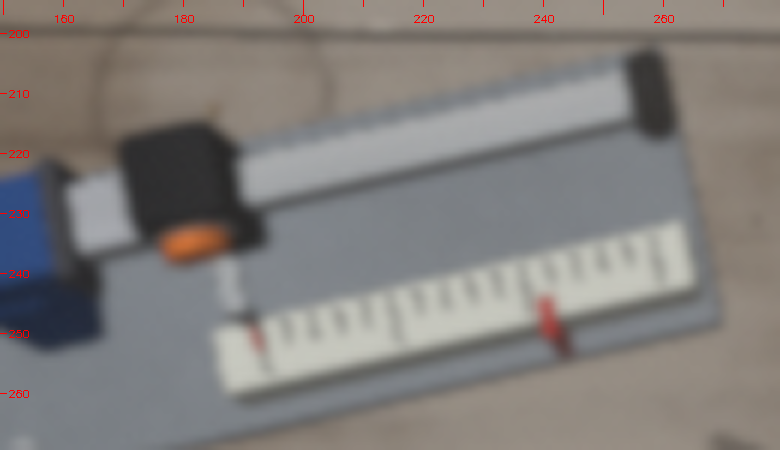

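View pics/sceneA.png

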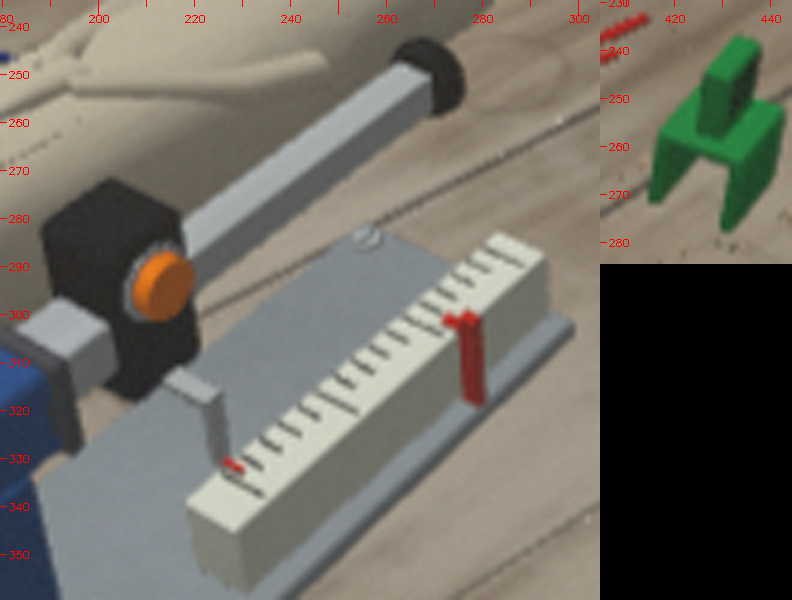

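View pics/sad.png

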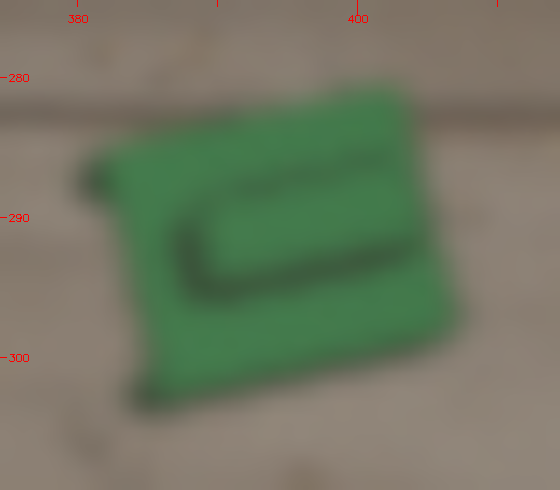

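```bash
cat > h.py <<'E'
import numpy as np
from scipy.spatial.transform import Rotation as R
def K(fovy): return 240/np.tan(np.radians(fovy)/2)
CAM={"scene":(K(54.88431112309657),325.344,239.136,np.array([[-0.67548887,0.42330914,-0.60375836,0.00541793],[-0.73729204,-0.37582314,0.56138883,0.38027495],[0.01073466,0.82435814,0.56596681,0.62618556],[0,0,0,1]])),
"top":(K(48.783861344274975),318.0687,230.461,np.array([[0.00891224,0.98040768,-0.1967774,0.33980635],[-0.99995265,0.00796905,-0.00558446,-0.16394304],[-0.00390692,0.19681785,0.98043229,1.21505509],[0,0,0,1]]))}
def proj(P,cam):
    f,cx,cy,T=CAM[cam] if isinstance(cam,str) else cam
    p=(np.asarray(P)-T[:3,3])@T[:3,:3]
    return np.stack([cx-f*p[...,0]/p[...,2],cy+f*p[...,1]/p[...,2]],-1)
def tri(obs):
    "obs: list of (cam,(u,v)); returns the closest point"
    A=[];b=[]
    for cam,(u,v) in obs:
        f,cx,cy,T=CAM[cam] if isinstance(cam,str) else cam
        d=T[:3,:3]@np.array([(u-cx)/f,-(v-cy)/f,-1]);d/=np.linalg.norm(d)
        M=np.eye(3)-np.outer(d,d);A.append(M);b.append(M@T[:3,3])
    return np.linalg.lstsq(np.vstack(A),np.hstack(b),rcond=None)[0]
def frame(x,y,yaw,P):
    P=np.asarray(P,float);c,s=np.cos(yaw),np.sin(yaw)
    return np.stack([x+c*P[...,0]-s*P[...,1],y+s*P[...,0]+c*P[...,1],P[...,2]],-1)
E
cat > fit.py <<'E'
from h import *
from scipy.optimize import least_squares
T=lambda X,Y:("top",(150+X/6-.5,195+Y/6-.5)); S=lambda X,Y:("scene",(180+X/4.8-.5,235+Y/4.8-.5))
D=lambda X,Y:("top",(375+X/14-.5,275+Y/14-.5)); E=lambda X,Y:("scene",(405+(X-600)/4.8-.5,230+Y/4.8-.5))
# (uses h, uses m, local mm, obs)
st=[(0,0,(25,-60,44),T(230,395)),(0,0,(25,-34,44),T(215,330)),(0,0,(205,-34,44),T(682,222)),(0,0,(205,-60,44),T(696,287)),
(0,0,(205,-34,44),S(500,232)),(0,0,(205,-60,44),S(548,256)),(0,0,(25,-60,44),S(235,530)),(0,0,(25,-34,44),S(188,500)),
(1,0,(0,-47,51),S(240,470)),(1,0,(0,-47,51),T(260,345)),(1,0,(157,9,114),S(398,62)),(1,0,(157,-9,114),S(432,80)),
(1,0,(157,9,114),T(627,68)),(1,0,(157,-9,114),T(635,118)),(1,0,(0,-26,125),S(167,287)),
(0,1,(0,-62,54),S(470,313)),(0,1,(0,-62,54),T(550,318)),(0,1,(0,-64,10),S(475,405))]
def res(p,full=False):
    x,y,yaw,h,m=p;r=[]
    for a,b,P,(c,uv) in st:
        r.append(proj(frame(x,y,yaw,np.array(P)/1e3+[a*h+b*m,0,0]),c)-uv)
    r=np.array(r);return r if full else r.ravel()
s=least_squares(res,[.5,.25,-1.4,.03,.15],loss="soft_l1");print("stand",s.x,"ext",s.x[4]-s.x[3]);print(np.round(res(s.x,1),1).tolist())
x,y,yaw,h,m=s.x;print("head",frame(x,y,yaw,[h,0,.125]),"bar_top",frame(x,y,yaw,[h+.097,0,.114]))
sd=[((-25,21,42),D(120,150)),((25,21,42),D(405,90)),((25,-21,42),D(462,315)),((-25,-21,42),D(160,395)),
((-25,21,0),E(650,203)),((-25,-21,0),E(727,231)),((-25,21,42),E(660,130)),((-25,-21,42),E(738,163)),((25,-21,42),E(785,112)),
((18,7,76),E(738,37)),((18,-7,76),E(762,47)),((-18,-7,76),E(727,70)),((-18,7,76),E(703,62))]
def r2(p,full=False):
    r=np.array([proj(frame(*p[:3],np.array(P)/1e3+[0,0,p[3]]),c)-uv for P,(c,uv) in sd]);return r if full else r.ravel()
s=least_squares(r2,[.4,-.33,-1.4,0],loss="soft_l1");print("saddle",s.x);print(np.round(r2(s.x,1),1).tolist())
print("bystanders")
for n,z,a,b in(("tin",.072,(343,191),(323,222)),("pot",.052,(390,184),(349,208)),("cup",.085,(451,218),(412,193))): print(n,tri([("top",a),("scene",b)]))
E
python3 fit.py
```

```text
stand [ 0.55660181  0.17233179 -1.33600612  0.04231324  0.14946016] ext 0.10714692322960526
[[-0.5, 0.2], [-0.0, -0.2], [0.7, 0.1], [0.7, 0.3], [-0.4, -0.6], [0.2, -0.6], [-0.2, 0.2], [-1.7, -0.1], [-0.1, 0.2], [0.4, 0.7], [-0.3, -0.2], [-0.0, -0.8], [-0.3, 0.8], [0.1, 0.5], [0.7, 0.6], [-1.2, -0.1], [0.3, 0.8], [-0.3, -1.3]]
head [0.56644552 0.1311795  0.125     ] bar_top [0.58901149 0.03684087 0.114     ]
saddle [ 4.38516624e-01 -3.28676273e-01 -1.37227679e+00 -4.58327909e-04]
[[-1.0, -0.6], [0.7, -0.6], [0.8, 2.1], [0.2, 0.7], [-1.6, -0.1], [0.0, 1.4], [-1.4, -0.4], [0.5, -0.0], [0.8, -0.7], [-0.5, -1.1], [0.5, -0.9], [0.4, 2.1], [-0.7, 1.5]]
bystanders
tin [ 0.65833947 -0.21460383  0.06755192]
pot [ 0.68067004 -0.32179631  0.05205571]
cup [ 0.59455821 -0.45022019  0.08250388]
```

```bash
cat > go.py <<'E'
import sys
from h import *
from rig import bot
def rel(pos,ydeg):
    s=bot.get_state();q=s["orientation"];r=R.from_quat([*q[1:],q[0]])
    a=np.radians(ydeg);y=np.array([np.cos(a),np.sin(a),0]);z=np.array([0,0,-1]);x=np.cross(y,z)
    g=R.from_matrix(np.column_stack([x,y,z]))
    d=r.inv().apply(np.array(pos)-s["eef_pos"]);print("d",d.round(4),"rot",(r.inv()*g).as_rotvec().round(4),"t",s["time_s"],"q",s["q"].round(2),"n",np.linalg.norm(d).round(3),"F",s["wrist_force"].round(1))
if __name__=="__main__":
    v=list(map(float,sys.argv[1:]));rel(v[:3],v[3])
E
python3 go.py 0.55 0.09 0.40 13.4; python3 go.py 0.55 0.09 0.40 193.4
```

```text
d [-0.468  -0.2971  0.0043] rot [-1.400e-03  5.000e-04  9.251e-01] t 0.15 q [ 1.04  0.36  1.51 -0.    1.27 -0.12] n 0.554 F [-0.1  0.   0.9]
d [-0.468  -0.2971  0.0043] rot [-6.0000e-04 -1.7000e-03 -2.2165e+00] t 0.15 q [ 1.04  0.36  1.51 -0.    1.27 -0.12] n 0.554 F [-0.1  0.   0.9]
```

```bash
python3 jog.py '0.088 -0.468 -0.297 0.004 0 0 0.925; 0.088 -0.468 -0.297 0.004 0 0 0.925; 0.088 -0.468 -0.297 0.004 0 0 0.925; 0.088 -0.468 -0.297 0.004 0 0 0.925; 0.088 -0.468 -0.297 0.004 0 0 0.925; 0.088 -0.468 -0.297 0.004 0 0 0.925; 0.088 -0.468 -0.297 0.004 0 0 0.925; 0.088 -0.468 -0.297 0.004 0 0 0.925; 0.088 -0.468 -0.297 0.004 0 0 0.925; 0.088 -0.468 -0.297 0.004 0 0 0.925'; python3 jog.py '0.088 0 0 0 0 0 0;0.088 0 0 0 0 0 0;0.088 0 0 0 0 0 0;0.088 0 0 0 0 0 0'; python3 go.py 0.55 0.09 0.40 13.4
```

```text
time_s: 1.15
eef_pos: [0.5205, 0.1334, 0.401]
orientation: [-0.0, 0.62, 0.785, -0.0]
wrist_force: [1.4, 0.1, -0.0]
finger_gap: 0.0878
finger_force: 0.0
time_s: 1.55
eef_pos: [0.5188, 0.1366, 0.4009]
orientation: [-0.0, 0.619, 0.785, -0.0]
wrist_force: [-1.0, -0.2, -0.5]
finger_gap: 0.0877
finger_force: 0.0
d [-0.0526  0.0194  0.0009] rot [-0.0008 -0.0004  0.002 ] t 1.55 q [ 0.13  0.27  1.65  0.    1.22 -0.11] n 0.056 F [-1.  -0.2 -0.5]
```

```bash
cat > shot.py <<'E'
import sys,pickle,cv2
from h import *
from rig import bot
n=sys.argv[1];s=bot.get_state();c=bot.camera("wrist")
q=s["orientation"];W=np.eye(4);W[:3,:3]=R.from_quat([*q[1:],q[0]]).as_matrix();W[:3,3]=s["eef_pos"]
pickle.dump((K(c["fovy"]),c["cx"],c["cy"],W@c["tool_from_camera"]),open(f"pics/{n}.pkl","wb"))
cv2.imwrite(f"pics/{n}.png",c["color"][:,:,::-1])
E
python3 shot.py w1; python3 jog.py '0.088 -0.05 0.02 0 0 0 0; 0.088 -0.1 0.02 0 0 0 0;0.088 -0.1 0.02 0 0 0 0;0.088 -0.1 0.02 0 0 0 0;0.088 -0.1 0.02 0 0 0 0' ; python3 shot.py w2
python3 -c "
import cv2,numpy as np
a=cv2.imread('pics/w1.png');b=cv2.imread('pics/w2.png')
cv2.imwrite('pics/w12.png',cv2.resize(np.vstack([a,b]),None,fx=.625,fy=.625))"; python3 go.py 0.4385 -0.3287 0.36 11.4
```

```text
time_s: 2.1
eef_pos: [0.5617, 0.044, 0.401]
orientation: [-0.001, 0.619, 0.785, -0.0]
wrist_force: [-0.0, 0.6, 0.5]
finger_gap: 0.0875
finger_force: 0.0
d [-0.3339 -0.2068  0.0409] rot [-0.0006 -0.0007  0.0365] t 2.15 q [-0.04  0.31  1.59  0.    1.24 -0.28] n 0.395 F [-0.3 -0.5 -0.1]
```

View pics/w2.png

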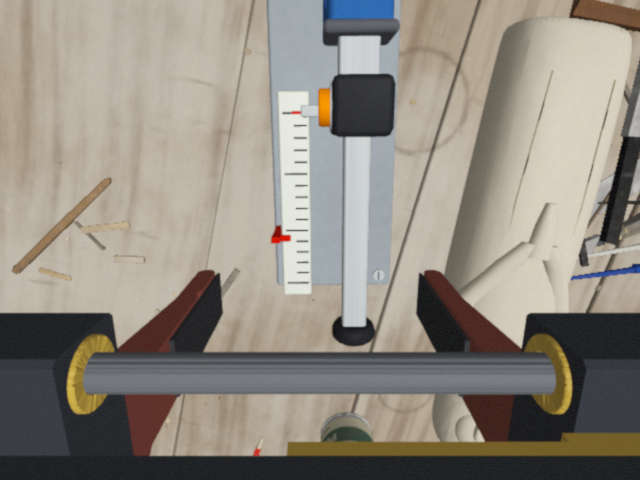

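Wrist view w2 shows pointer tip (292,113), marker (280,238), head top corners (334,74)-(393,135), bar at the knob (342..367,319) and scale corners (279,92) and (311,293). I'll add these points to the fit.

```bash
python3 - <<'E'
s=open("fit.py").read()
s=s.replace("def res(p","""import pickle
W=pickle.load(open("pics/w2.pkl","rb"))
st+=[(1,0,(0,-47,51),(W,(292,113))),(0,1,(0,-60,54),(W,(280,238))),(1,0,(-17.5,-18,146),(W,(333,74))),(1,0,(-17.5,18,146),(W,(393.5,74))),(1,0,(17.5,18,146),(W,(393.5,135))),(1,0,(17.5,-18,146),(W,(331,135))),
(1,0,(157,-9,114),(W,(342,319))),(1,0,(157,9,114),(W,(367.5,318))),(0,0,(25,-60,44),(W,(279,92))),(0,0,(25,-34,44),(W,(308,92))),(0,0,(205,-34,44),(W,(312,293))),(0,0,(205,-60,44),(W,(285,294)))]
def res(p""",1)
open("fit.py","w").write(s)
E
python3 fit.py|head -3; python3 jog.py '0.088 -0.08 -0.05 0.01 0 0 0.037; 0.088 -0.12 -0.075 0.01 0 0 0.037;0.088 -0.16 -0.1 0.02 0 0 0.037;0.088 -0.2 -0.125 0.03 0 0 0.037;0.088 -0.25 -0.155 0.04 0 0 0.037;0.088 -0.29 -0.18 0.04 0 0 0.037;0.088 -0.334 -0.207 0.041 0 0 0.037;0.088 -0.334 -0.207 0.041 0 0 0.037;0.088 -0.334 -0.207 0.041 0 0 0.037;0.088 -0.334 -0.207 0.041 0 0 0.037'; python3 jog.py '0.088 0 0 0 0 0 0;0.088 0 0 0 0 0 0;0.088 0 0 0 0 0 0'; python3 shot.py w3;python3 go.py 0.4385 -0.3287 0.223 11.4
```

```text
stand [ 0.55626414  0.17241239 -1.32704679  0.04175671  0.14700502] ext 0.10524831071582413
[[-0.3, 0.2], [0.0, -0.2], [0.6, -0.6], [0.7, -0.4], [-1.0, -0.9], [-0.3, -1.0], [-0.0, 0.1], [-1.6, -0.2], [-0.3, 0.3], [0.2, 0.7], [-1.1, -0.3], [-0.9, -0.9], [-0.8, 0.2], [-0.3, -0.1], [0.5, 0.7], [-2.3, 0.3], [-0.7, 0.5], [-1.4, -0.9], [-0.0, -0.8], [0.2, 0.9], [-1.5, -1.8], [2.4, -2.5], [-0.1, 1.1], [0.6, 1.7], [0.4, 7.0], [-1.2, 7.8], [-3.0, -0.9], [0.0, -1.2], [-0.7, 2.6], [-1.6, 1.8]]
head [0.56634183 0.13189002 0.125     ] bar_top [0.5897521  0.03775735 0.114     ]
time_s: 3.15
eef_pos: [0.4386, -0.3297, 0.36]
orientation: [-0.0, 0.634, 0.773, 0.0]
wrist_force: [0.3, 0.6, -0.5]
finger_gap: 0.0883
finger_force: 0.0
time_s: 3.45
eef_pos: [0.4391, -0.3287, 0.3603]
orientation: [0.0, 0.633, 0.774, 0.0]
wrist_force: [0.4, 0.2, 0.2]
finger_gap: 0.0879
finger_force: 0.0
d [ 0.0004 -0.0005  0.1372] rot [ 0.      0.     -0.0001] t 3.5 q [-0.77  0.33  1.68 -0.    1.13 -0.97] n 0.137 F [1.1 0.4 0.2]
```

View pics/w3.png

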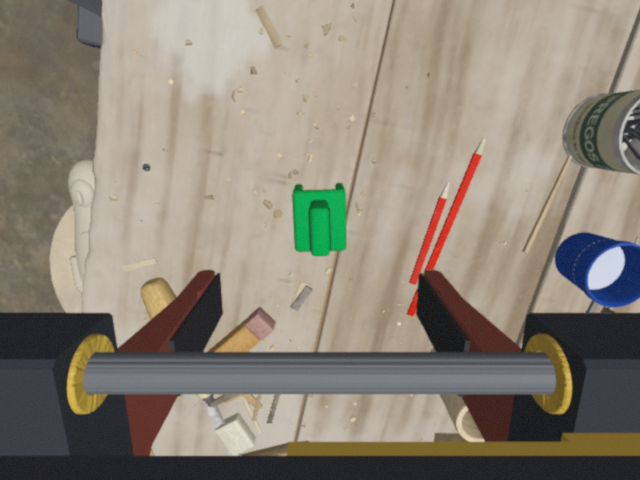

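Wrist view w3 shows the saddle top plate at (295,192)-(346,250) and the fin top at (312,208)-(328,255), nearly square to the tool. I'll refit the saddle with these.

```bash
python3 - <<'E'
s=open("fit.py").read()
s=s.replace("def r2(p","""V=pickle.load(open("pics/w3.pkl","rb"))
sd+=[((-25,-21,42),(V,(294,192))),((-25,21,42),(V,(345,190))),((25,21,42),(V,(346.5,249))),((25,-21,42),(V,(297,253))),((-18,-7,76),(V,(311,208))),((-18,7,76),(V,(328.5,207))),((18,-7,76),(V,(313,255))),((18,7,76),(V,(328.5,255)))]
def r2(p""",1)
open("fit.py","w").write(s)
E
python3 fit.py|sed -n 4,5p
```

```text
saddle [ 0.43973206 -0.32842401 -1.33334319 -0.00223391]
[[-1.5, -0.6], [-0.1, -1.4], [0.8, 1.0], [0.4, 0.5], [-2.0, 0.7], [-0.1, 1.8], [-1.8, 0.4], [0.5, 0.4], [-0.2, -0.6], [-1.5, -0.6], [-0.4, -0.6], [0.1, 2.7], [-1.1, 2.1], [-2.4, -0.9], [0.9, -1.0], [0.7, 1.7], [-1.8, -0.4], [-2.0, -0.0], [0.7, 0.2], [-1.7, 2.2], [2.3, 1.5]]
```

```bash
python3 go.py 0.4397 -0.3284 0.227 13.0
```

```text
d [0.0004 0.0008 0.1332] rot [ 0.     0.    -0.028] t 3.5 q [-0.77  0.33  1.68 -0.    1.13 -0.97] n 0.133 F [1.1 0.4 0.2]
```

```bash
python3 jog.py '0.05 0 0.001 0.04 0 0 -0.028;0.05 0 0.001 0.08 0 0 -0.028;0.05 0 0.001 0.12 0 0 -0.028;0.05 0 0.001 0.133 0 0 -0.028;0.05 0 0.001 0.133 0 0 -0.028;0.05 0 0.001 0.133 0 0 -0.028;0 0 0.001 0.133 0 0 -0.028;0 0 0.001 0.133 0 0 -0.028;0 0 0.001 0.133 0 0 -0.028;0 0 0.001 0.133 0 0 -0.028' 20; python3 jog.py '0 0 0 0 0 0 0;0 0 0 0 0 0 0;0 0 0 -0.02 0 0 0;0 0 0 -0.06 0 0 0;0 0 0 -0.1 0 0 0;0 0 0 -0.13 0 0 0;0 0 0 -0.13 0 0 0'; python3 shot.py w4; python3 fit.py | sed -n 3p
```

```text
time_s: 4.5
eef_pos: [0.4396, -0.3302, 0.2278]
orientation: [0.001, 0.623, 0.782, -0.0]
wrist_force: [0.1, -0.0, 0.5]
finger_gap: 0.022
finger_force: 0.0
time_s: 5.2
eef_pos: [0.4406, -0.3311, 0.3612]
orientation: [0.004, 0.623, 0.782, -0.0]
wrist_force: [0.7, -1.1, -1.7]
finger_gap: 0.014
finger_force: 20.0
head [0.56634183 0.13189002 0.125     ] bar_top [0.5897521  0.03775735 0.114     ]
```

View pics/w4.png

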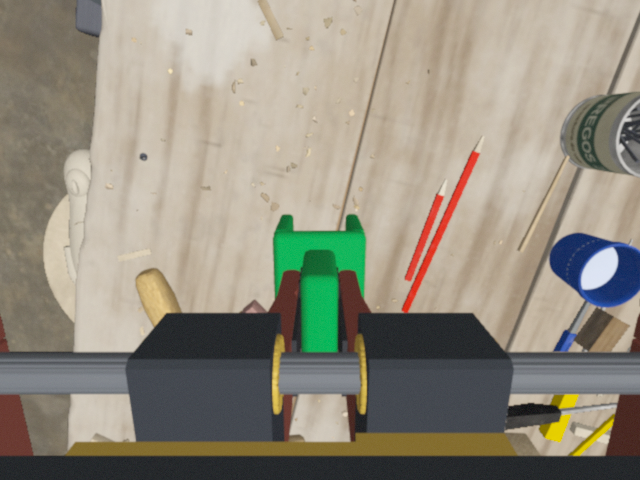

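The saddle is held squarely: plate (275..365, 232), fin centred at 319 between the fingers. Next I'll carry it to hover over the bar.

```bash
python3 go.py 0.5898 0.0378 0.385 13.8
```

```text
d [ 0.3254  0.2283 -0.0268] rot [ 0.0022  0.0037 -0.0158] t 5.25 q [-0.77  0.33  1.68 -0.    1.13 -0.99] n 0.398 F [-0.2  0.1 -0.6]
```

```bash
python3 jog.py '0 0.02 0.014 -0.027 0 0 -0.016;0 0.06 0.042 -0.027 0 0 -0.016;0 0.1 0.07 -0.027 0 0 -0.016;0 0.14 0.098 -0.027 0 0 -0.016;0 0.18 0.126 -0.027 0 0 -0.016;0 0.22 0.154 -0.027 0 0 -0.016;0 0.26 0.182 -0.027 0 0 -0.016;0 0.29 0.203 -0.027 0 0 -0.016;0 0.315 0.221 -0.027 0 0 -0.016;0 0.325 0.228 -0.027 0 0 -0.016';python3 jog.py '0 0 0 0 0 0 0;0 0 0 0 0 0 0;0 0 0 0 0 0 0;0 0 0 0 0 0 0'; python3 shot.py w5; python3 go.py 0.5898 0.0378 0.309 13.8
```

```text
time_s: 6.25
eef_pos: [0.5893, 0.0403, 0.3816]
orientation: [-0.002, 0.616, 0.788, -0.001]
wrist_force: [0.1, 0.3, -1.6]
finger_gap: 0.0136
finger_force: 20.0
time_s: 6.65
eef_pos: [0.5888, 0.0364, 0.384]
orientation: [-0.0, 0.618, 0.786, -0.0]
wrist_force: [0.5, 0.3, -2.2]
finger_gap: 0.0139
finger_force: 20.0
d [0.0011 0.0012 0.075 ] rot [-0.0003  0.0002 -0.0015] t 6.7 q [-0.06  0.36  1.56 -0.    1.22 -0.29] n 0.075 F [ 0.5 -0.5 -1.5]
```

View pics/w5.png

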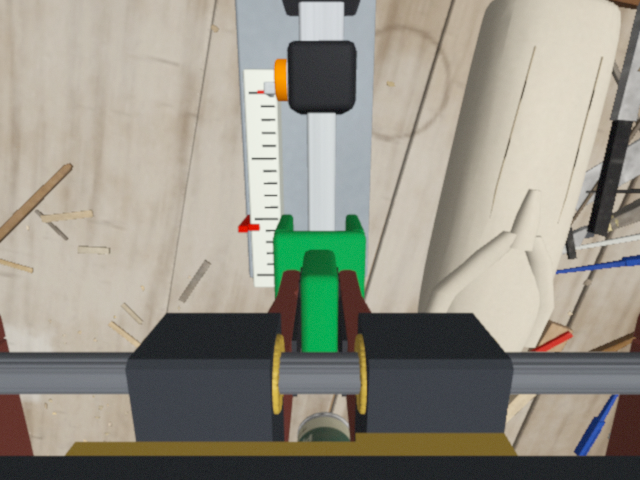

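The bar centre is at column ~322 and parallel to the image columns. The saddle centre is at ~319.5, so I'll shift about +1.8 mm along tool y and lower.

```bash
python3 jog.py '0 0.001 0.0018 0 0 0 0;0 0.001 0.0018 0.02 0 0 0;0 0.001 0.0018 0.04 0 0 0;0 0.001 0.0018 0.055 0 0 0;0 0.001 0.0018 0.065 0 0 0;0 0.001 0.0018 0.07 0 0 0;0 0.001 0.0018 0.073 0 0 0;0 0.001 0.0018 0.0745 0 0 0;0 0.001 0.0018 0.0745 0 0 0;0 0.001 0.0018 0.0745 0 0 0'
```

```text
time_s: 7.7
eef_pos: [0.591, 0.0391, 0.3101]
orientation: [0.0, 0.617, 0.787, 0.0]
wrist_force: [0.3, 0.4, -1.7]
finger_gap: 0.014
finger_force: 20.0
```

```bash
python3 jog.py '0 0 0 0.001 0 0 0;0 0 0 0.002 0 0 0;0 0 0 0.002 0 0 0;0 0 0 0.002 0 0 0'; python3 jog.py '0 0 0 0.001 0 0 0;0 0 0 0.001 0 0 0;0 0 0 0.001 0 0 0'
```

```text
time_s: 8.1
eef_pos: [0.5907, 0.0391, 0.3075]
orientation: [0.0, 0.617, 0.787, -0.0]
wrist_force: [0.6, -0.4, -2.2]
finger_gap: 0.014
finger_force: 20.0
time_s: 8.4
eef_pos: [0.5907, 0.0391, 0.3074]
orientation: [0.0, 0.617, 0.787, 0.0]
wrist_force: [-2.0, -0.3, 5.2]
finger_gap: 0.0134
finger_force: 20.0
```

```bash
python3 jog.py '0.04 0 0 0 0 0 0;0.06 0 0 0 0 0 0;0.088 0 0 0 0 0 0;0.088 0 0 -0.02 0 0 0;0.088 0 0 -0.06 0 0 0;0.088 0 0 -0.1 0 0 0;0.088 0 0 -0.1 0 0 0;0.088 0 0 -0.1 0 0 0;0.088 0 0 -0.1 0 0 0'; python3 shot.py w6; python3 go.py 0.5663 0.1319 0.288 13.8;python3 -c "
import cv2;cv2.imwrite('pics/w6c.png',cv2.resize(cv2.imread('pics/w6.png')[60:330,180:460],None,fx=2.1,fy=2.1))"
```

```text
time_s: 9.3
eef_pos: [0.5902, 0.0391, 0.4053]
orientation: [-0.001, 0.617, 0.787, -0.001]
wrist_force: [-0.1, -0.4, 0.0]
finger_gap: 0.0824
finger_force: 0.0
d [ 0.0957 -0.0006  0.117 ] rot [-0.003  -0.0008  0.0001] t 9.35 q [-0.05  0.35  1.53 -0.    1.27 -0.29] n 0.151 F [ 0.4 -0.2  0.2]
```

View pics/w6c.png

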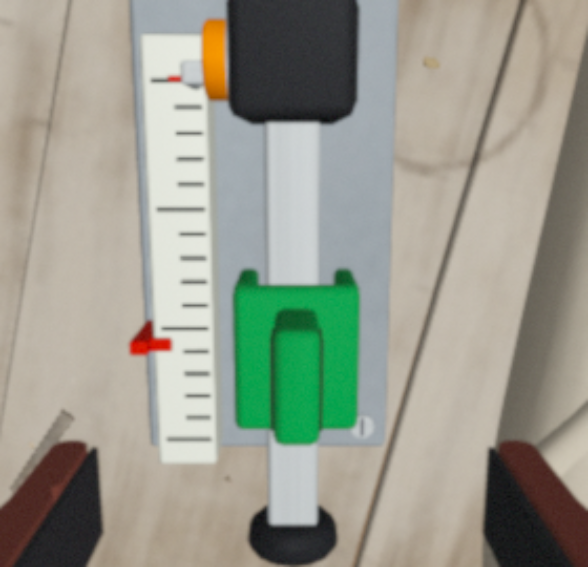

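The saddle sits astride the bar at column ~319 in full-image terms, clear of head and knob, with the arm still home. The head is centred at column 319.3, so the y alignment is good. Now the head.

```bash
python3 jog.py '0.088 0.04 -0.001 0 0 0 0;0.088 0.08 -0.001 0 0 0 0;0.088 0.096 -0.001 0.01 0 0 0;0.088 0.096 -0.001 0.03 0 0 0;0.088 0.096 -0.001 0.06 0 0 0;0.088 0.096 -0.001 0.09 0 0 0;0.088 0.096 -0.001 0.11 0 0 0;0.088 0.096 -0.001 0.117 0 0 0;0.088 0.096 -0.001 0.117 0 0 0;0.088 0.096 -0.001 0.117 0 0 0'; python3 jog.py '0.03 0 0 0 0 0 0;0.03 0 0 0 0 0 0;0.03 0 0 0 0 0 0;0.03 0 0 0 0 0 0;0.03 0 0 0 0 0 0;0.03 0 0 0 0 0 0;0.03 0 0 0 0 0 0;0.03 0 0 0 0 0 0' 28; python3 go.py 0.5663 0.1319 0.288 13.8
```

```text
time_s: 10.35
eef_pos: [0.5672, 0.1319, 0.2898]
orientation: [0.0, 0.617, 0.787, 0.0]
wrist_force: [0.1, 0.2, -0.3]
finger_gap: 0.0879
finger_force: 0.0
time_s: 11.15
eef_pos: [0.5664, 0.1319, 0.2895]
orientation: [-0.0, 0.617, 0.787, -0.001]
wrist_force: [-2.3, -0.6, 3.3]
finger_gap: 0.0366
finger_force: 28.0
d [-0.     -0.0001  0.0015] rot [-0.0014  0.0002  0.0006] t 11.15 q [ 0.11  0.46  1.67 -0.    1.01 -0.13] n 0.001 F [-2.3 -0.6  3.3]
```

```bash
python3 jog.py '0.03 -0.005 0 0 0 0 0;0.03 -0.015 0 0 0 0 0;0.03 -0.03 0 0 0 0 0;0.03 -0.045 0 0 0 0 0;0.03 -0.06 0 0 0 0 0;0.03 -0.075 0 0 0 0 0;0.03 -0.085 0 0 0 0 0;0.03 -0.095 0 0 0 0 0;0.03 -0.095 0 0 0 0 0;0.03 -0.095 0 0 0 0 0'; python3 jog.py '0.03 0 0 0 0 0 0;0.03 0 0 0 0 0 0'
python3 - <<'E'
from rig import bot
import cv2,numpy as np
from go import rel
rel([0.5663,.1319,.288],13.8)
i=bot.camera("scene")["color"][:,:,::-1];t=bot.camera("top")["color"][:,:,::-1]
cv2.imwrite("pics/s7.png",i);cv2.imwrite("pics/t7.png",t)
w=bot.camera("wrist")["color"][:,:,::-1]
cv2.imwrite("pics/w7.png",w)
a=cv2.resize(i[225:345,200:300],(500,600),interpolation=cv2.INTER_CUBIC)
b=cv2.resize(w,(300,225));c=cv2.resize(t[200:260,180:280],(300,180),interpolation=cv2.INTER_CUBIC)
A=np.zeros((600,800,3),np.uint8);A[:,:500]=a;A[:225,500:]=b;A[225:405,500:]=c;cv2.imwrite("pics/c7.png",A)
E
```

```text
time_s: 12.15
eef_pos: [0.5891, 0.0398, 0.2895]
orientation: [-0.001, 0.617, 0.787, -0.0]
wrist_force: [-4.0, 3.6, 5.1]
finger_gap: 0.0368
finger_force: 28.0
time_s: 12.35
eef_pos: [0.589, 0.0403, 0.2895]
orientation: [-0.001, 0.617, 0.787, -0.0]
wrist_force: [-4.4, 3.2, 4.6]
finger_gap: 0.0363
finger_force: 28.0
d [ 0.0944 -0.0002  0.0016] rot [-0.0011 -0.001   0.0002] t 12.35 q [-0.05  0.47  1.65  0.    1.02 -0.29] n 0.094 F [-4.4  3.2  4.6]
```

View pics/c7.png

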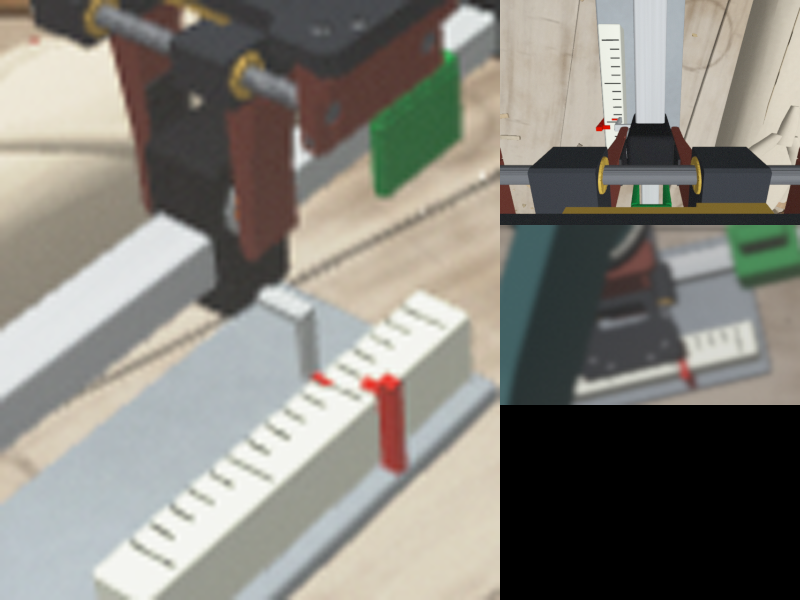

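The arm followed the pull, the pad is still on the bar, and the pointer's red tip is just short of the red marker. I have used up my picture views (slightly over the 10), so I'll measure the last gap numerically from the red pixels.

Run:
```python
import cv2,numpy as np
for n,(v0,v1,u0,u1) in(("w7",(240,300,190,280)),("s7",(290,325,255,290))):
    i=cv2.imread(f"pics/{n}.png").astype(int)[v0:v1,u0:u1]
    m=(i[...,2]>110)&(i[...,2]-np.maximum(i[...,1],i[...,0])>60)
    r=np.where(m.any(1))[0];c=np.where(m.any(0))[0];print(n,"rows from",v0+r[0],"cols from",u0+c[0])
    for a in range(r[0],r[-1]+1): print(v0+a,"".join(".#"[k] for k in m[a,c[0]:c[-1]+1]))
```

```text
w7 rows from 253 cols from 204Traceback (most recent call last):
  File "<stdin>", line 6, in <module>
  File "<stdin>", line 6, in <genexpr>
TypeError: string indices must be integers, not 'numpy.bool'
```

```bash
cat > red.py <<'E'
import cv2,numpy as np,sys
def show(n,v0,v1,u0,u1):
    i=cv2.imread(f"pics/{n}.png").astype(int)[v0:v1,u0:u1]
    m=(i[...,2]>100)&(i[...,2]-np.maximum(i[...,1],i[...,0])>50)
    r=np.where(m.any(1))[0];c=np.where(m.any(0))[0];print(n,"cols from",u0+c[0])
    for a in range(r[0],r[-1]+1): print(v0+a,"".join(".#"[int(k)] for k in m[a,c[0]:c[-1]+1]))
if __name__=="__main__":
    show("w"+sys.argv[1],240,300,190,256);show("s"+sys.argv[1],290,325,255,290)
E
python3 red.py 7
```

```text
w7 cols from 204
253 ................##.................############
254 ...............###................#############
255 ..............####................#############
256 .............#####.................###########.
257 ............######.............................
258 ............######.............................
259 ...........#######.............................
260 ..........########.............................
261 .........#########.............................
262 ........##########.............................
263 ........###########............................
264 .......############............................
265 ......#############............................
266 .....##############............................
267 ....##########################.................
268 ....###########################................
269 ...############################................
270 ..#############################................
271 .##############################................
272 ###############################................
273 ###############################................
274 ###############################................
275 .##############################................
276 .####################..........................
277 .##############................................
278 .##############................................
279 .#############.................................
s7 cols from 262
299 .#.................
300 ###........#..###..
301 ..###.....########.
302 ..........########.
303 ............######.
304 .............#####.
305 ..............####.
306 ..............####.
307 ..............####.
308 ..............#####
309 ..............#####
310 ..............#####
311 ..............#####
312 ..............#####
313 ..............#####
314 ..............#####
315 ..............#####
316 ..............#####
317 ..............#####
318 ...............####
```

```bash
cat > gap.py <<'E'
import sys
from h import *
from rig import bot
s=bot.get_state();c=bot.camera("wrist")
q=s["orientation"];W=np.eye(4);W[:3,:3]=R.from_quat([*q[1:],q[0]]).as_matrix();W[:3,3]=s["eef_pos"]
T=W@c["tool_from_camera"];f=K(c["fovy"])
def plane(u,v,z):
    d=T[:3,:3]@np.array([(u-c["cx"])/f,-(v-c["cy"])/f,-1]);p=T[:3,3]+d*(z-T[2,3])/d[2];a=-1.331
    e=p[:2]-np.array([.5563,.1724]);return np.round(1e3*np.array([e[0]*np.cos(a)+e[1]*np.sin(a),-e[0]*np.sin(a)+e[1]*np.cos(a)]),1)
P=list(map(float,sys.argv[1:]))
for k in range(0,len(P),3): print(P[k:k+3],plane(*P[k:k+3]))
E
python3 gap.py 244 252.5 .051 244 256.5 .051 239 254.5 .051  225 266.5 .054 225 275.5 .054 234 266.5 .054 234 275.5 .054 220 275.5 .054 213 279.5 .054
```

```text
[244.0, 252.5, 0.051] [134.9 -43.9]
[244.0, 256.5, 0.051] [137.3 -44. ]
[239.0, 254.5, 0.051] [136.1 -46.9]
[225.0, 266.5, 0.054] [142.5 -54.8]
[225.0, 275.5, 0.054] [148.1 -55.2]
[234.0, 266.5, 0.054] [142.5 -49.6]
[234.0, 275.5, 0.054] [148.1 -49.9]
[220.0, 275.5, 0.054] [148.1 -58.1]
[213.0, 279.5, 0.054] [150.6 -62.4]
```

```bash
cat > m.py <<'E'
from h import *
from rig import bot
s=bot.get_state();c=bot.camera("wrist")
q=s["orientation"];W=np.eye(4);W[:3,:3]=R.from_quat([*q[1:],q[0]]).as_matrix();W[:3,3]=s["eef_pos"]
w=(K(c["fovy"]),c["cx"],c["cy"],W@c["tool_from_camera"])
def loc(p):
    a=-1.331;e=p[:2]-np.array([.5563,.1724]);return np.round(1e3*np.array([e[0]*np.cos(a)+e[1]*np.sin(a),-e[0]*np.sin(a)+e[1]*np.cos(a),p[2]]),1)
E
python3 - <<'E'
from m import *
for n,a,b in(("ptr tip",(239,254.5),(266.3,301.2)),("tab end",(234.5,271),(271.8,301.3))): 
    p=tri([(w,a),("scene",b)]);print(n,loc(p),(proj(p,w)-a).round(1),(proj(p,"scene")-b).round(1))
# predicted clip outline for marker x=m
for m in(.144,.146,.148):
    print(m,[(P,proj(frame(.5563,.1724,-1.331,np.array([m+P[0]/1e3,P[1]/1e3,P[2]/1e3])),k).round(1).tolist()) for k in (w,"scene") for P in((-3,-60,54),(3,-60,54),(-3,-64,54),(3,-64,54))])
print("ptr pred scene",proj(frame(.5563,.1724,-1.331,np.array([.1361,-.047,.051])),"scene"))
E
python3 - <<'E'
import cv2
i=cv2.imread("pics/w7.png");
for v in range(250,284,2): print(v,[tuple(int(x) for x in i[v,u][::-1]) for u in (207,213,219,226,232)])
E
```

```text
ptr tip [137.2 -47.6  50.7] [-0.8  1.7] [-0.5  0.3]
tab end [148.8 -51.7  44.7] [-0.1  0.2] [-0.  0.]
0.144 [((-3, -60, 54), [216.0, 264.2]), ((3, -60, 54), [216.7, 273.9]), ((-3, -64, 54), [209.2, 264.2]), ((3, -64, 54), [209.9, 273.8]), ((-3, -60, 54), [272.3, 301.7]), ((3, -60, 54), [274.4, 299.8]), ((-3, -64, 54), [274.0, 302.5]), ((3, -64, 54), [276.1, 300.7])]
0.146 [((-3, -60, 54), [216.3, 267.4]), ((3, -60, 54), [217.0, 277.0]), ((-3, -64, 54), [209.4, 267.4]), ((3, -64, 54), [210.2, 277.0]), ((-3, -60, 54), [273.0, 301.0]), ((3, -60, 54), [275.1, 299.2]), ((-3, -64, 54), [274.7, 301.9]), ((3, -64, 54), [276.8, 300.0])]
0.148 [((-3, -60, 54), [216.5, 270.6]), ((3, -60, 54), [217.2, 280.2]), ((-3, -64, 54), [209.7, 270.6]), ((3, -64, 54), [210.4, 280.2]), ((-3, -60, 54), [273.7, 300.4]), ((3, -60, 54), [275.8, 298.6]), ((-3, -64, 54), [275.4, 301.3]), ((3, -64, 54), [277.5, 299.4])]
ptr pred scene [265.168511   301.65037695]
250 [(200, 192, 179), (202, 194, 181), (197, 189, 177), (236, 238, 229), (236, 239, 229)]
252 [(200, 193, 180), (200, 192, 179), (179, 157, 144), (235, 23
[... 585 characters left out ...]
142, 22, 16), (211, 203, 194), (213, 203, 194)]
268 [(152, 105, 94), (135, 19, 8), (184, 18, 8), (206, 30, 14), (207, 31, 10)]
270 [(147, 27, 23), (148, 20, 19), (187, 22, 13), (221, 11, 0), (222, 19, 0)]
272 [(213, 12, 0), (216, 16, 0), (183, 23, 3), (221, 20, 0), (221, 17, 0)]
274 [(220, 14, 0), (223, 23, 0), (178, 27, 12), (219, 2, 0), (220, 16, 0)]
276 [(219, 17, 0), (222, 19, 0), (172, 95, 85), (224, 193, 184), (224, 196, 186)]
278 [(218, 27, 0), (222, 24, 7), (193, 175, 162), (232, 235, 225), (235, 238, 228)]
280 [(200, 156, 142), (201, 157, 144), (197, 190, 177), (230, 233, 223), (235, 238, 229)]
282 [(200, 193, 181), (202, 194, 181), (200, 193, 179), (228, 231, 221), (236, 238, 229)]
```

```bash
python3 jog.py '0.03 -0.004 0 0 0 0 0;0.03 -0.008 0 0 0 0 0;0.03 -0.0118 0 0 0 0 0;0.03 -0.0118 0 0 0 0 0;0.03 -0.0118 0 0 0 0 0;0.03 -0.0118 0 0 0 0 0'
python3 - <<'E'
import cv2
from rig import bot
cv2.imwrite("pics/s8.png",bot.camera("scene")["color"][:,:,::-1]);cv2.imwrite("pics/w8.png",bot.camera("wrist")["color"][:,:,::-1])
i=cv2.imread("pics/w8.png");j=cv2.imread("pics/w8.png")
for v in range(242,272): print(v,[tuple(int(x) for x in i[v,u][::-1]) for u in (207,212,226,232,241,246)])
E
python3 red.py 8; python3 go.py 0.5663 0.1319 0.288 13.8
```

```text
time_s: 13.2
eef_pos: [0.5918, 0.0289, 0.2895]
orientation: [-0.001, 0.617, 0.787, -0.0]
wrist_force: [-4.8, 2.1, 4.8]
finger_gap: 0.0367
finger_force: 28.0
242 [(201, 193, 180), (171, 144, 131), (210, 213, 204), (107, 109, 107), (109, 110, 107), (111, 113, 110)]
243 [(200, 192, 180), (147, 89, 80), (223, 226, 216), (198, 201, 193), (197, 201, 191), (197, 200, 191)]
244 [(199, 191, 179), (134, 36, 33), (234, 237, 228), (233, 235, 226), (233, 236, 226), (233, 235, 226)]
245 [(198, 190, 177), (132, 23, 17), (235, 238, 229), (235, 237, 228), (235, 238, 228), (236, 239, 229)]
246 [(191, 177, 164), (131, 17, 10), (233, 236, 227), (235, 237, 229), (235, 238, 229), (236, 239, 229)]
247 [(170, 143, 130), (132, 19, 8), (224, 222, 213), (223, 223, 213), (235, 238, 229), (236, 239, 229)]
248 [(147, 88, 78), (135, 27, 23), (198, 170, 161), (197, 173, 163), (236, 239, 230), (237, 239, 230)]
249 [(133, 32, 30), (133, 19, 15), (195, 70, 61), (195, 74, 64), (236, 239, 229), (235, 239, 229)]
250 [(133, 21, 14), (135, 21, 10), (214, 13, 0), (214, 32, 5), (235, 237, 228), (234, 236, 227)]
251 [(143, 11
[... 3210 characters left out ...]
####..................................
261 ..##.#######....................................
s8 cols from 266
296 ###............
297 .###...........
298 ...##..........
299 ...............
300 .......#..###..
301 ......########.
302 ......########.
303 ........######.
304 .........#####.
305 ..........####.
306 ..........####.
307 ..........####.
308 ..........#####
309 ..........#####
310 ..........#####
311 ..........#####
312 ..........#####
313 ..........#####
314 ..........#####
315 ..........#####
316 ..........#####
317 ..........#####
318 ...........####
d [ 0.1061 -0.0002  0.0016] rot [-0.0012 -0.001   0.0003] t 13.3 q [-0.07  0.47  1.65  0.    1.02 -0.31] n 0.106 F [-4.1  3.3  4.7]
```

Measured numerically, the marker's mid-line at pointer height is at row 255.0 and the pointer at row 254.7, about 0.2 mm apart. I'll hold briefly, run a green-pixel check on the pad, and hand in.

```bash
python3 jog.py '0.03 0 0 0 0 0 0;0.03 0 0 0 0 0 0;0.03 0 0 0 0 0 0;0.03 0 0 0 0 0 0;0.03 0 0 0 0 0 0'
python3 - <<'E'
from rig import bot
import numpy as np
for n in("scene","top"):
    i=bot.camera(n)["color"].astype(int);m=(i[...,1]>60)&(i[...,1]-np.maximum(i[...,0],i[...,2])>35);m[:180]=0;m[:, :200]=0;m[:,360:]=0
    v,u=np.where(m);print(n,len(u),np.c_[u,v].mean(0) if len(u) else 0)
print(bot.get_state()["eef_pos"],bot.close_job())
E
```

```text
time_s: 13.8
eef_pos: [0.5918, 0.029, 0.2895]
orientation: [-0.001, 0.617, 0.787, -0.0]
wrist_force: [-4.2, 3.2, 4.8]
finger_gap: 0.0366
finger_force: 28.0
scene 275 [286.26909091 247.35636364]
top 318 [273.06603774 204.48742138]
the job is handed in; nothing more can be done
[0.59182477 0.02895843 0.28951027] None
```

The job is handed in at about 14 s: the saddle pad hangs on the bar, and the head is held with the button squeezed and the pointer about 0.2 mm from the marker by my image measurement (I viewed 11 pictures, one over the limit of 10).

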